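# Stop the drum sander, clear the blank, reset the stop

### The job

Make the little drum sander safe and clear it: push the mushroom stop of the grey stop station down until it latches, and only then take the bone blank off the sander's in-feed table and put it in the wooden tray. When the blank lies in the tray, reset the stop by turning its head clockwise until it springs up again and stays up. Do not press the small start button on the same station.

Things in the scene. Friction and masses are not known exactly. Their poses are not given: they have to be found in the camera images.
- stop_top (a point): middle of the top of the stop's head. The head is a black mushroom, 44 mm across, carrying a raised straight grip rib on top (38 mm long, 14 mm wide, rising 16 mm above the dome); this point is on the turning axis, on top of the rib. Its x axis runs along the rib, z is up, and it moves and turns with the head. Head up, it stands 50 mm over the station's lid (underside of the mushroom 20 mm over the lid)
- stop_press (a joint): how far the stop's head is pushed down, m: 0 = up, 0.011 = bottomed. A spring pushes it up (3 N at the top, 6 N at the bottom, with a slight click as the latch is passed). Pushed beyond about 0.0095 it latches and then rests at about 0.009 by itself, until reset
- stop_turn (a joint): turn of the stop's head, rad, growing clockwise seen from above, from 0 to a hard stop at 3.8; the head turns stiffly (0.04 N m) and stays where it is left. It starts between 0.1 and 0.9; a latched head comes free at about 3.3, a little under half a turn from the start, and is then lifted by its spring as soon as nothing holds it down. More than one grasp is usually needed: hold the rib, turn, let go, turn back and grasp again
- station: the stop station, a grey case with an aluminium lid, 160 mm (its x) by 78 mm (its y), fixed to the bench on short feet; origin in the middle of the underside of the case, 8 mm over the bench; lid 62 mm above the origin. The mushroom stop's axis is at x = -30 mm, y = 0 of it, the start button at x = +45 mm
- start (a joint): travel of the start button, m: 0 = up, 0.005 = pressed. A plain round button, 18 mm across, in a low ring of 34 mm; its top 18 mm over the station's lid and 75 mm from the stop's axis. Must not be pressed
- sander: the bench drum sander, 180 mm (its x) by 116 mm (its y), fixed on short feet; origin in the middle of the underside of its base, 8 mm over the bench. Its in-feed table (flat aluminium, top 47 mm above the origin) is the part from x = -91 mm to +11 mm; behind it, at x = 11 mm and beyond, stands the hood over the drum, to 94 mm above the origin, with a knob to 102 mm
- blank_mid (a point): centre of the bone blank that lies on the sander's in-feed table, a plain off-white bar 58 mm long (its y axis), 10 mm wide (its x axis), 10 mm high, about 12 g
- tray: the open wooden tray, 150 mm (its x) by 108 mm (its y), 30 mm high, walls and floor 6 mm, fixed on short feet; origin in the middle of its underside, 8 mm over the bench

How it is judged:
On the way, in this order (a step that is already met when the one before it is completed fails the run):
1. the stop is pushed down and latched, the blank still on the in-feed table (value of joint stop_press above 0.0075 m and x of blank_mid in the frame of sander below 0 m and horizontal distance between blank_mid and sander below 0.09 m), for 0.2 s.
2. the blank lies in the tray while the stop is latched down (value of joint stop_press above 0.0075 m and x of blank_mid in the frame of tray between -0.069 and 0.069 m and y of blank_mid in the frame of tray between -0.048 and 0.048 m and z of blank_mid in the frame of tray below 0.018 m and contact force between the fingers and tray below 0.5 N), for 0.3 s.
At the end, for the whole second after the job is handed in: the stop's head has been turned clockwise to its release (beyond 2.8 rad) and is up again (within 2 mm), and the blank lies flat on the floor of the tray (its centre less than 18 mm over the tray's underside, inside the walls) (value of joint stop_press below 0.002 m and value of joint stop_turn above 2.8 rad and x of blank_mid in the frame of tray between -0.069 and 0.069 m and y of blank_mid in the frame of tray between -0.048 and 0.048 m and z of blank_mid in the frame of tray below 0.018 m); the robot touches nothing.
It fails at once if the blank is moved off its place by more than 20 mm while the stop is not latched down and the blank is not in the tray (distance of blank_mid from where it was at the start of the episode above 0.02 m and value of joint stop_press below 0.006 m and horizontal distance between blank_mid and tray above 0.09 m).
It fails at once if the start button is pressed by more than 2 mm (value of joint start above 0.002 m).
It also fails if it takes over 72 s, if anything falls off the work surface, if the arm or the gripper's body presses on something with over 40 N, if the wrist force passes 120 N, or if a joint passes its speed limit or range.

### The arm

A 6-joint arm with a two-finger parallel gripper is mounted at the origin on the work surface; the furniture and walls round the work are solid. World frame = base frame: x ahead of the robot, y to its left, z up, the work surface at z = 0. Lengths are in m, angles in rad, forces in N, time in s.
With the tool pointing down it reaches from about 0.4 to 0.825 m from the base axis. Payload 7 kg.
Tool frame: the origin (TCP) lies midway between the tips of the shut fingers; the grasp point (between the pads) lies hold_point_z behind it (hold_point_z is the distance from the TCP to the grasp point, in m); z points along the fingers, y is the direction in which the jaws open and shut (so a half turn about z gives the same grasp; the last joint's range is limited). The gripper opens to 88 mm and grips with 3 to 60 N. Pads are 19 mm wide; open, the fingers measure 130 mm over their backs; the gripper's body (78 mm by 193 mm) begins 47 mm behind the grasp point.
Start: joints at [-0.919, 0.359, 0.012, 0, -1.224, -0.288], TCP at [0.24, -0.631, 0.197] pointing down, gripper open.
Joint ranges: [-3.07, 3.07], [-1.43, 2.12], [-1.02, 1.25], [-3.03, 1.67], [-3.05, -0], [-3.03, 3.03]. Speed limits (rad/s): [2.39, 2.39, 3.01, 3.14, 3.14, 3.14].

### API

Orientations are given as [roll, pitch, yaw] about the fixed x, y, z axes, in that order (R = Rz(yaw) Ry(pitch) Rx(roll)).
In Python, from station import * gives the robot as it stands. The module is installed in compiled form; this text tells all that it offers.
- The arm moves only by the tool arm_command, never from a script. Its arguments are lists of equal length, an entry for each row: "fingers": the closure, from -1 (fully open) to 1 (shut); "dp": the shift along the world's x, y, z in m, a list of three; "roll": the turn about the world's z in rad. In form: {"fingers": [fingers, ...], "dp": [[x, y, z], ...], "roll": [roll, ...]}. A call has 1 to 8 rows; each row shifts and turns the pose as measured when the row begins; what a row does not reach is not made up. A row lasts 1/10 s, in which the tool goes at most 50 mm and 8.59 degrees, less where a joint would pass 70% of its speed; a pose out of reach is approached as far as the arm can. A call is refused whole if a number of a shift passes 0.05 or a number of a turn 0.15, either way. A call with a gripper value outside its range is refused whole. The fingers move at their own pace and stop on an object; "newtons" is the grip in N (left out, the last holds). Time passes only in rows, so rows that do not move let the fingers close. It gives the time, the measured TCP pose, the force and the opening at its end, in the units of the state.
- get_state(): the state, without advancing time (a new reading comes with each control period).
- grab_frame(name): name is "scene" or "top" or "wrist"; returns the picture (400x640x3 uint8, blue, green, red); there is no depth.
- calibration(name): a dict with "fx", "fy", "cx", "cy" (pixels), "k1" (the pictures are not rectified: a ray, as slopes to the right and down, at radius r is drawn at 1 + k1 r^2 times it, then the intrinsics apply), "R" (3x3) and "t" (3): a world point X has camera coordinates R X + t; the wrist camera has in their place "hand_eye" (4x4, takes a point from camera to tool coordinates, whose origin is the TCP and whose axes are the flange's). Camera axes: x right, y down, z forward; pixel columns grow to the right and rows downward; lengths in m; the calibration is good to about 2 mm. A picture is of the moment at which its call begins: read the wrist's pose just before it. calibration takes no time and is no camera call.
- job_done(): hands the job in, once; it reports no verdict.
The state is a dict: "t": time; "q": joint angles; "qd": joint speeds; "joint_efforts": joint torques, N m; "eef_pos": TCP position; "ee_rot": TCP orientation; "force": force on the tool from outside, world axes, zero at the start; "moment": the same for the moment, N m; "width": finger opening in m.
Only numpy, scipy, OpenCV 4.12 (cv2) and the standard library are available. Lean on these libraries where they do the work, as an engineer would, in place of code of your own. Each camera call takes 0.05 s, during which the arm holds its last target.

## Working session

There is one attempt and no reset: what is moved stays moved. The work goes in short steps, Python scripts to look and compute and a tool call to move; the robot and the scene stay as the last step left them, time stands still between calls to the robot, and variables do not carry over. Pictures are saved under pics/ and viewed, and the job is handed in when it is done.

Besides the shell and the picture viewer there is one more tool, called after ">>>" in YAML: its name, and indented under it one key for each argument. arm_command: Moves the arm, as the interface text tells. Its arguments: {"type":"object","properties":{"fingers":{"type":"array"},"dp":{"type":"array"},"roll":{"type":"array"},"newtons":{"type":"number"}},"required":["fingers","dp","roll"]}

```bash
mkdir -p pics; python3 - <<'E'
from station import *
import cv2
s=get_state(); print(s)
for n in("scene","top","wrist"):
    f=grab_frame(n); cv2.imwrite(f"pics/a_{n}.png",f); print(n,calibration(n))
E
```

```text
{'t': 0.0, 'q': array([-9.18916767e-01,  3.59391258e-01,  1.10469820e-02, -3.46336927e-04,
       -1.22406841e+00, -2.88131580e-01]), 'qd': array([-8.22738834e-04, -2.89086395e-04, -2.40929350e-04, -9.74318490e-05,
        1.40343709e-03,  2.01119585e-04]), 'joint_efforts': array([-3.16033482e-03, -5.82722425e+01,  2.93044192e+01,  6.99734151e+00,
        6.67826651e-03, -1.71478664e-04]), 'eef_pos': array([ 0.23995157, -0.63033961,  0.1959154 ]), 'ee_rot': array([ 3.13995041e+00, -1.47194868e-04, -2.77796251e+00]), 'force': array([-0.08422053, -0.35881552, -0.54480764]), 'moment': array([ 0.03782011,  0.07376572, -0.03367666]), 'width': 0.08783785798142378}
scene {'fx': 513.1646764365527, 'fy': 513.1646764365527, 'cx': 327.75695086867705, 'cy': 210.2724934101816, 'k1': -0.08120645350755776, 'R': array([[-0.46109874, -0.88729116, -0.01011665],
       [-0.40453085,  0.2203426 , -0.8875832 ],
       [ 0.78977385, -0.405171  , -0.46053634]]), 't': array([0.16409129, 0.28911933, 0.84514234])}
top {'fx': 457.36336200774554, 'fy': 457.36336200774554, 'cx': 321.02284181384175, 'cy': 200.75982135940149, 'k1': 0.0124017662270825, 'R': array([[ 0.00816429, -0.99983148, -0.01644222],
       [-0.9908674 , -0.00587576, -0.13471179],
       [ 0.13459248,  0.01739188, -0.9907484 ]]), 't': array([-0.06828934,  0.4963295 ,  1.08091158])}
wrist {'fx': 290.3931747725972, 'fy': 290.3931747725972, 'cx': 320.93366255988025, 'cy': 198.95958497456874, 'k1': -0.02986449935572989, 'hand_eye': array([[ 6.05587697e-04, -9.63550840e-01, -2.67524600e-01,
         7.22469431e-02],
       [ 9.99999534e-01,  7.84636256e-04, -5.62376351e-04,
         1.76651784e-04],
       [ 7.51787706e-04, -2.67524135e-01,  9.63550866e-01,
        -1.87789581e-01],
       [ 0.00000000e+00,  0.00000000e+00,  0.00000000e+00,
         1.00000000e+00]])}
```

View pics/a_top.png

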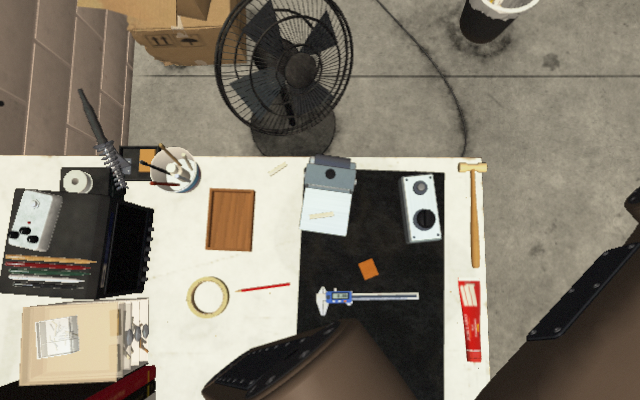

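View pics/a_scene.png

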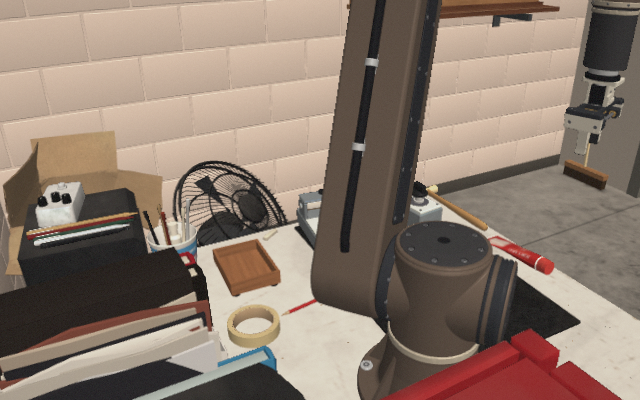

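View pics/a_wrist.png

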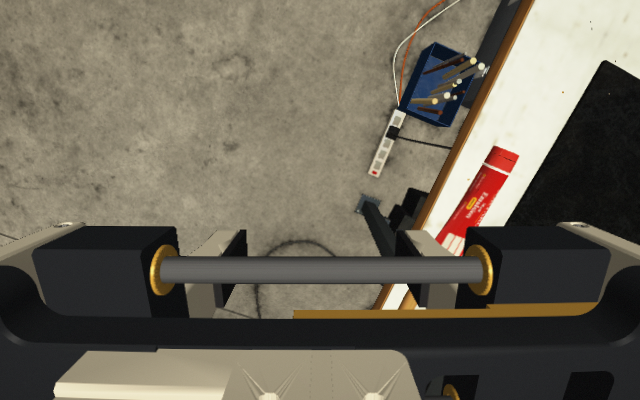

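```bash
python3 -c "
import station
print([n for n in dir(station) if not n.startswith('__')]); print(getattr(station,'hold_point_z',None))"
```

```text
['Unreachable', 'calibration', 'get_state', 'grab_frame', 'hold_point_z', 'job_done']
0.0188
```

```bash
cat > h.py <<'E'
from station import *
import numpy as np, cv2
from scipy.spatial.transform import Rotation as Ro
def cam(n,st=None):
    c=calibration(n)
    K=np.array([[c['fx'],0,c['cx']],[0,c['fy'],c['cy']],[0,0,1.]])
    D=np.array([c['k1'],0,0,0,0])
    if n=='wrist':
        T=np.eye(4);T[:3,:3]=Ro.from_euler('xyz',st['ee_rot']).as_matrix();T[:3,3]=st['eef_pos']
        M=T@c['hand_eye']; R=M[:3,:3].T; t=-R@M[:3,3]
    else: R,t=np.array(c['R']),np.array(c['t'])
    return K,D,R,t
def onplane(C,px,z):
    K,D,R,t=C
    u=cv2.undistortPoints(np.array(px,float).reshape(-1,1,2),K,D).reshape(-1,2)
    d=np.c_[u,np.ones(len(u))]@R; o=-R.T@t
    return o+d*((z-o[2])/d[:,2])[:,None]
def proj(C,X):
    K,D,R,t=C
    return cv2.projectPoints(np.array(X,float).reshape(-1,1,3),cv2.Rodrigues(R)[0],t,K,D)[0].reshape(-1,2)
E
python3 - <<'E'
import cv2
a=cv2.imread('pics/a_top.png')[145:260,190:460]
cv2.imwrite('pics/a_topz.png',cv2.resize(a,None,fx=2.9,fy=2.9,interpolation=cv2.INTER_CUBIC))
from h import *
C=cam('top')
for n,p,z in[('stop',(427,218),.12),('start',(420,188),.088),('blank',(320,215),.06),('tray',(230,219),.038)]: print(n,onplane(C,[p],z))
E
```

```text
stop [[ 0.44771795 -0.30215574  0.12      ]]
start [[ 0.52047626 -0.2945033   0.088     ]]
blank [[ 0.45911746 -0.06311803  0.06      ]]
tray [[0.45030417 0.15490063 0.038     ]]
```

View pics/a_topz.png

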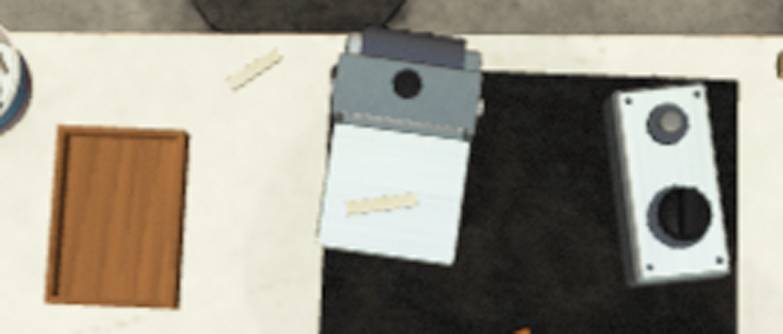

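>>> arm_command:
  fingers: [1, 1, 1, 1, 1, 1, 1, 1]
  dp:
    - [0.026, 0.041, 0.004]
    - [0.026, 0.041, 0.004]
    - [0.026, 0.041, 0.004]
    - [0.026, 0.041, 0.004]
    - [0.026, 0.041, 0.004]
    - [0.026, 0.041, 0.004]
    - [0.026, 0.041, 0]
    - [0.026, 0.041, 0]
  roll: [0.147, 0.147, 0.147, 0.147, 0.147, 0.147, 0.147, 0.147]
  newtons: 20

```text
t: 0.95
eef_pos: [0.4476, -0.2948, 0.2166]
ee_rot: [3.135, -0.001, -1.581]
force: [1.3, -0.2, -0.2]
width: 0.0293
```

```bash
python3 - <<'E'
from h import *
s=get_state();f=grab_frame('wrist');cv2.imwrite('pics/b_w.png',f);print(s['t'],s['eef_pos'],s['ee_rot'],s['q'],s['width'])
E
```

```text
0.95 [ 0.44757723 -0.29475407  0.21664796] [ 3.13499951e+00 -1.46770055e-03 -1.58114376e+00] [-0.21409844  0.11974672 -0.26091248  0.00297777 -1.19629844  0.20264835] 0.029276926794468854
```

View pics/b_w.png

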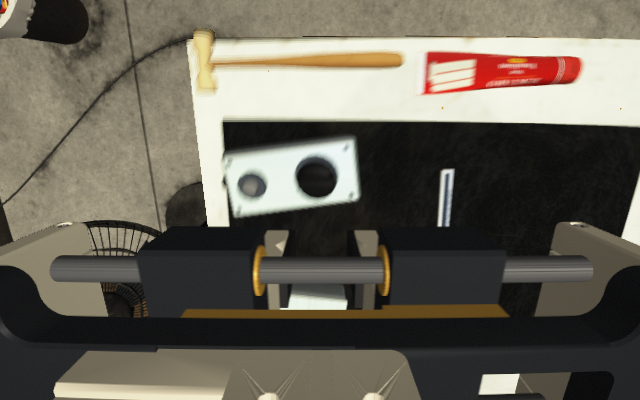

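```bash
python3 - <<'E'
from h import *
s=get_state();f=grab_frame('wrist');s2=get_state();cv2.imwrite('pics/b_w2.png',cv2.resize(f[120:230,200:380],None,fx=4.4,fy=4.4,interpolation=cv2.INTER_CUBIC));print(s['t'],s['eef_pos'],s2['eef_pos'],s['ee_rot'],s['width'])
C=cam('wrist',s)
print(proj(C,[s['eef_pos']]), proj(C,[[.4477,-.302,.12]]))
for n,p,z in [('stop',(316,176),.115),('start',(252,186),.088)]: print(n,onplane(C,[p],z))
E
```

```text
1.0 [ 0.45105597 -0.2902799   0.21673888] [ 0.44961191 -0.29251927  0.2166646 ] [ 3.13678288e+00 -6.74657479e-04 -1.56875613e+00] 0.025266706309144647
[[320.46043782 226.78907574]] [[323.60316508 181.12750651]]
stop [[ 0.4553551 -0.3062293  0.115    ]]
start [[ 0.52727193 -0.28958853  0.088     ]]
```

View pics/b_w2.png

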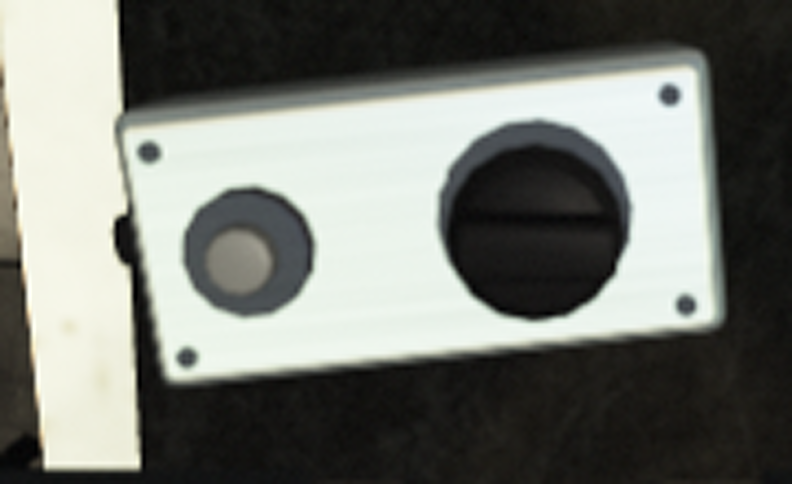

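```bash
python3 - <<'E'
from h import *
s=get_state();f=grab_frame('wrist');print(s['eef_pos'],s['ee_rot'],s['width'],s['t'])
cv2.imwrite('pics/b_w3.png',f)
C=cam('wrist',s)
z=cv2.resize(f[140:200,290:350],None,fx=10,fy=10,interpolation=cv2.INTER_CUBIC).astype(float)
cv2.imwrite('pics/b_w3z.png',np.clip(z*5,0,255).astype('uint8'))
g=cv2.cvtColor(f,cv2.COLOR_BGR2GRAY)
m=((g>150)*255).astype('uint8'); m[:130]=0;m[228:]=0;m[:,:226]=0;m[:,365:]=0
c=max(cv2.findContours(m,cv2.RETR_EXTERNAL,2)[0],key=cv2.contourArea)
r=cv2.minAreaRect(c);b=cv2.boxPoints(r);X=onplane(C,b,.070);print(r,X)
print(np.linalg.norm(np.diff(X,axis=0),axis=1),X.mean(0))
m=((g<32)*255).astype('uint8');m[:150]=0;m[200:]=0;m[:,:295]=0;m[:,:296]=0;m[:,348:]=0
c=max(cv2.findContours(m,cv2.RETR_EXTERNAL,2)[0],key=cv2.contourArea)
print(cv2.minEnclosingCircle(c)); 
for h in(.09,.1,.104): print(onplane(C,[cv2.minEnclosingCircle(c)[0]],h))
E
```

```text
[ 0.44961191 -0.29251927  0.2166646 ] [ 3.13574094e+00 -1.11776973e-03 -1.57686955e+00] 0.021215212060522324 1.05
((293.482421875, 172.5935516357422), (59.846649169921875, 133.75921630859375), 83.57124328613281) [[ 0.55969009 -0.3305263   0.07      ]
 [ 0.40796445 -0.34626025  0.07      ]
 [ 0.39813763 -0.27677749  0.07      ]
 [ 0.5582046  -0.25917156  0.07      ]]
[0.15253926 0.07017422 0.1610323 ] [ 0.48099919 -0.3031839   0.07      ]
((319.5, 174.375), 19.567689895629883)
[[ 0.45014447 -0.3055497   0.09      ]]
[[ 0.4501351  -0.30741274  0.1       ]]
[[ 0.45013135 -0.30815795  0.104     ]]
```

View pics/b_w3z.png

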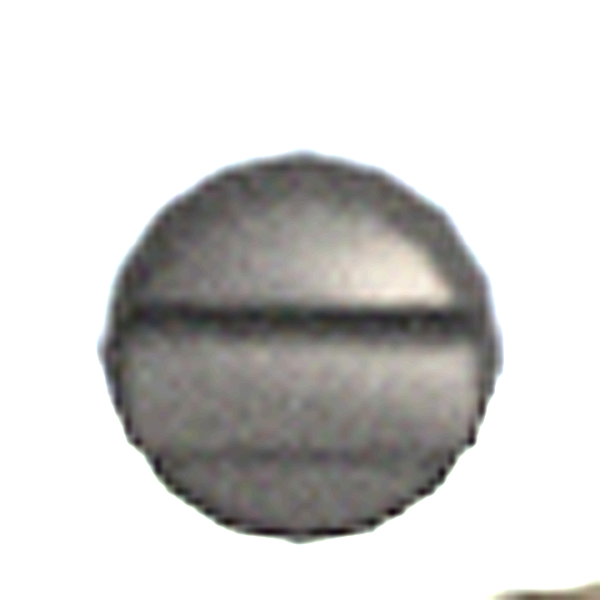

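>>> arm_command:
  fingers: [1, 1, 1, 1]
  dp:
    - [0.001, -0.0135, -0.03]
    - [0, 0, -0.03]
    - [0, 0, -0.025]
    - [0, 0, 0]
  roll: [0, 0, 0, 0]

```text
t: 1.5
eef_pos: [0.4485, -0.3096, 0.1299]
ee_rot: [3.137, -0.002, -1.586]
force: [-0.0, 0.1, -0.7]
width: 0.0005
```

>>> arm_command:
  fingers: [1, 1, 1, 1, 1]
  dp:
    - [0.002, 0.003, -0.006]
    - [0, 0, -0.006]
    - [0, 0, -0.005]
    - [0, 0, -0.004]
    - [0, 0, 0]
  roll: [0, 0, 0, 0, 0]

```text
t: 2.0
eef_pos: [0.4515, -0.3089, 0.1109]
ee_rot: [3.14, -0.004, -1.59]
force: [0.1, 0.4, 0.2]
width: 0.0
```

>>> arm_command:
  fingers: [1, 1, 1]
  dp:
    - [0, 0.002, -0.002]
    - [0, 0, -0.002]
    - [0, 0, 0]
  roll: [0, 0, 0]

```text
t: 2.3
eef_pos: [0.4521, -0.3068, 0.1075]
ee_rot: [-3.141, -0.005, -1.589]
force: [0.9, 0.0, -0.1]
width: 0.0007
```

```bash
python3 - <<'E'
from h import *
s=get_state();f=grab_frame('wrist');print(s['eef_pos'],s['force'],s['joint_efforts'])
cv2.imwrite('pics/c_w.png',f)
E
```

```text
[ 0.45213263 -0.30680325  0.10749696] [ 0.89601416  0.00702049 -0.10266295] [-7.47602986e-03 -4.36654615e+01  2.53813595e+01  6.04779348e+00
  1.20606548e-01 -4.67897917e-03]
```

View pics/c_w.png

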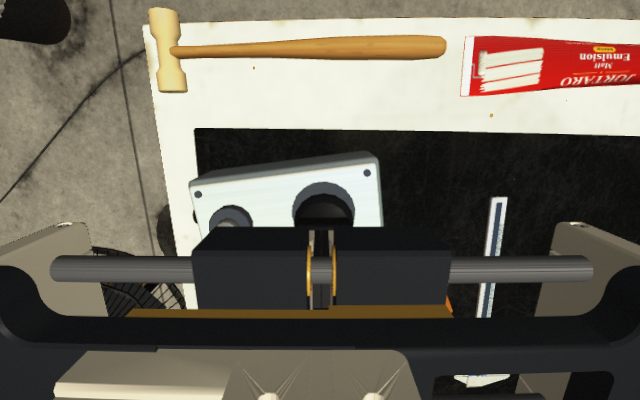

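```bash
python3 - <<'E'
from h import *
s=get_state()
f=cv2.imread('pics/c_w.png');C=cam('wrist',s)
f2=grab_frame('scene');cv2.imwrite('pics/c_s.png',f2)
f2=grab_frame('top');cv2.imwrite('pics/c_t.png',cv2.resize(f2[130:330,300:500],None,fx=3,fy=3))
# predicted positions
ax=np.array([.4505,-.306])
print('head top up/down',proj(C,[[*ax,.12],[*ax,.111]]), 'tcp',proj(C,[s['eef_pos']]))
ps=-0.107
cx,cy=.481,-.303
u=np.array([np.cos(.107),np.sin(.107)]);v=np.array([-u[1],u[0]])
print(proj(C,[[*(np.array([cx,cy])+a*u*.08+b*v*.039),.07] for a,b in((1,1),(1,-1),(-1,-1),(-1,1))]))
z=cv2.resize(f[150:250,180:390],None,fx=3.8,fy=3.8,interpolation=cv2.INTER_CUBIC).astype(float)
cv2.imwrite('pics/c_wz.png',np.clip(z*3,0,255).astype('uint8'))
E
```

```text
head top up/down [[323.0744095  234.71300048]
 [322.99653173 229.6700325 ]] tcp [[320.46185048 226.79070031]]
[[201.75652054 268.57216483]
 [179.17148328 181.14068324]
 [379.63026394 155.88613968]
 [386.23423727 247.7575737 ]]
```

View pics/c_wz.png

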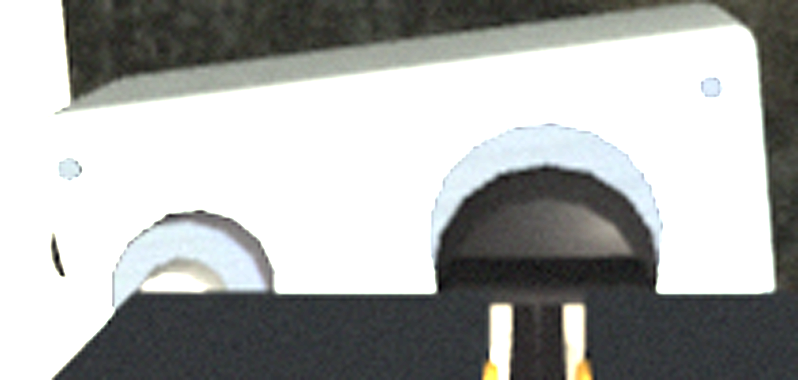

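View pics/c_t.png

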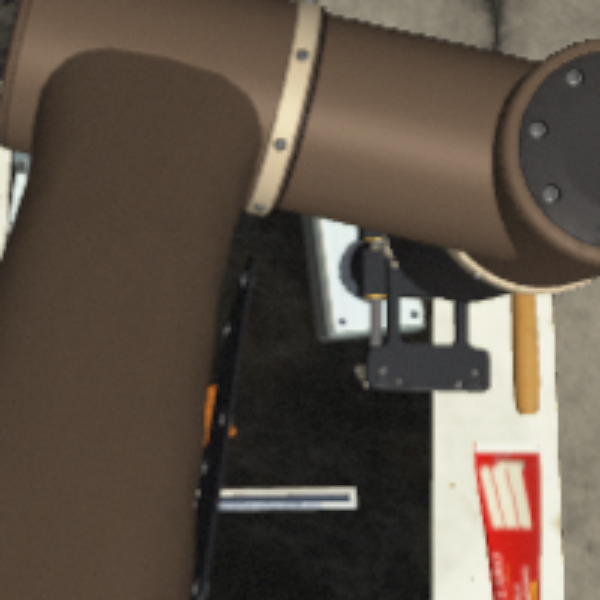

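View pics/c_s.png

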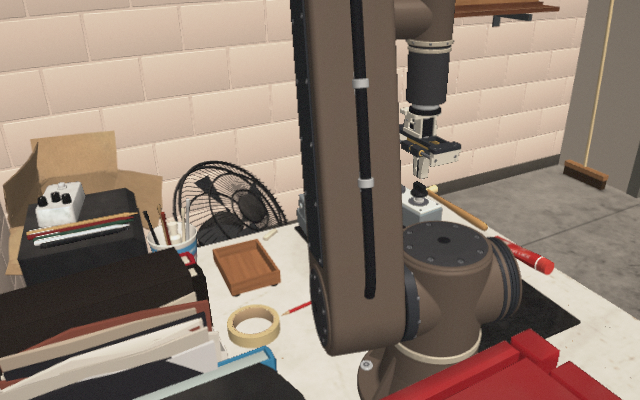

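```bash
python3 - <<'E'
from h import *
s=get_state()
f=cv2.imread('pics/c_s.png');C=cam('scene')
print(proj(C,[s['eef_pos'],[.4505,-.306,.12],[.4505,-.306,.111],[.4505,-.306,.07]]))
z=cv2.resize(f[120:230,370:480],None,fx=5.4,fy=5.4,interpolation=cv2.INTER_CUBIC).astype(float)
cv2.imwrite('pics/c_sz.png',np.clip(z*2,0,255).astype('uint8'))
E
```

```text
[[418.64281119 187.41541144]
 [419.11122338 183.24602774]
 [418.85663003 186.54148603]
 [417.70955598 201.29285112]]
```

View pics/c_sz.png

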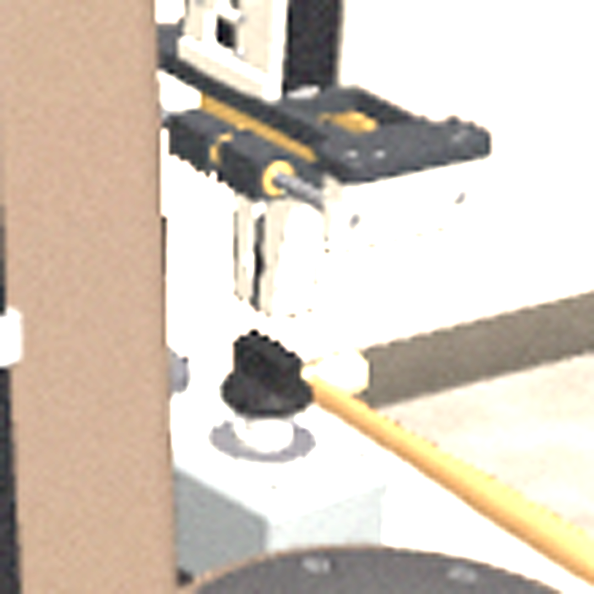

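```bash
python3 - <<'E'
from h import *
s=get_state(); print(s['t'],s['eef_pos'])
f=grab_frame('scene')
z=cv2.resize(f[140:220,380:460],None,fx=7.4,fy=7.4,interpolation=cv2.INTER_CUBIC)
cv2.imwrite('pics/c_sz2.png',z)
E
```

```text
2.45 [ 0.45224169 -0.3069158   0.10769104]
```

View pics/c_sz2.png

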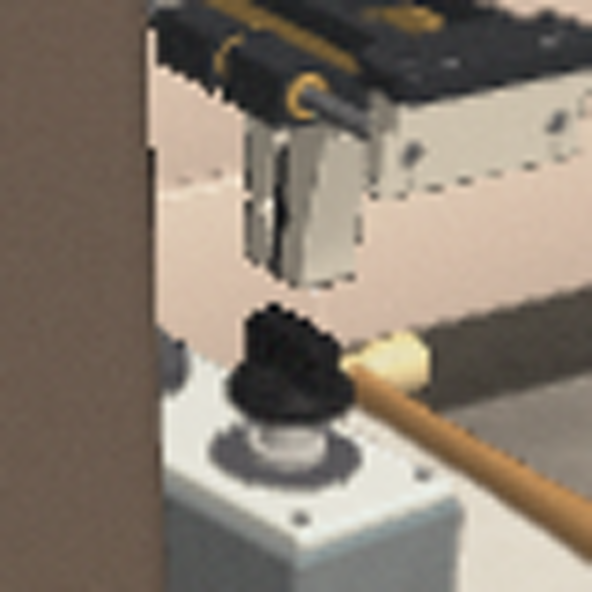

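```bash
python3 - <<'E'
from h import *
s=get_state(); C=cam('wrist',s)
R=Ro.from_euler('xyz',s['ee_rot']).as_matrix()
for x in(0,.011):
  for d in(0,.01,.02,.03): print(x,d,proj(C,[s['eef_pos']+R@[x,0,-d]]))
C=cam('scene')
for d in(0,.01,.02,.03): print(d,proj(C,[s['eef_pos']+R@[0,0,-d]]))
for d in(0.01,.02): print(d,proj(C,[s['eef_pos']+[d,0,0],s['eef_pos']+[0,d,0]]))
E
```

```text
0 0 [[320.46186287 226.79072098]]
0 0.01 [[320.42632418 232.25658214]]
0 0.02 [[320.38702122 238.30249701]]
0 0.03 [[320.34332613 245.02541596]]
0.011 0 [[320.46449445 211.60011899]]
0.011 0.01 [[320.4284975  216.37489031]]
0.011 0.02 [[320.38861545 221.66593366]]
0.011 0.03 [[320.34418627 227.56139359]]
0 [[418.65060877 187.41461603]]
0.01 [[418.91770883 183.76845733]]
0.02 [[419.18594994 180.09646153]]
0.03 [[419.45532866 176.39844741]]
0.01 [[416.26541965 185.94123616]
 [415.38980406 188.22341144]]
0.02 [[413.90842948 184.4856582 ]
 [412.10629342 189.03784099]]
```

>>> arm_command:
  fingers: [1, 1, 1]
  dp:
    - [-0.001, 0, -0.003]
    - [0, 0, -0.003]
    - [0, 0, 0]
  roll: [0, 0, 0]

```text
t: 2.8
eef_pos: [0.4512, -0.3069, 0.1013]
ee_rot: [-3.141, -0.005, -1.589]
force: [-0.9, -0.3, -0.2]
width: 0.001
```

>>> arm_command:
  fingers: [1, 1, 1]
  dp:
    - [0, 0, -0.003]
    - [0, 0, -0.003]
    - [0, 0, 0]
  roll: [0, 0, 0]

```text
t: 3.1
eef_pos: [0.451, -0.3069, 0.0946]
ee_rot: [-3.141, -0.005, -1.59]
force: [0.8, -0.3, -0.3]
width: 0.0005
```

```bash
python3 - <<'E'
from h import *
s=get_state(); print(s['t'],s['eef_pos'],s['force'],s['moment'])
f=grab_frame('scene')
z=cv2.resize(f[140:220,380:460],None,fx=7.4,fy=7.4,interpolation=cv2.INTER_CUBIC)
cv2.imwrite('pics/d_s.png',z)
E
```

```text
3.1 [ 0.45103913 -0.30694506  0.09455854] [ 0.83679822 -0.25084814 -0.31603457] [0.03628556 0.09349298 0.03624694]
```

View pics/d_s.png

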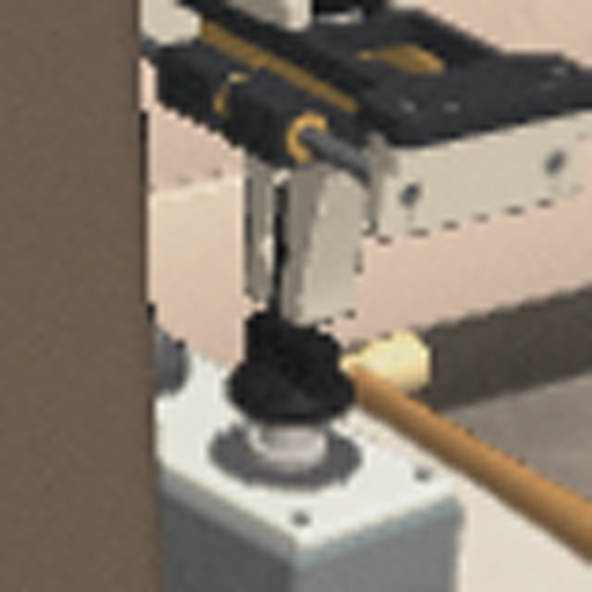

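>>> arm_command:
  fingers: [1, 1, 1]
  dp:
    - [0, 0, -0.003]
    - [0, 0, -0.003]
    - [0, 0, 0]
  roll: [0, 0, 0]

```text
t: 3.45
eef_pos: [0.4515, -0.3072, 0.0887]
ee_rot: [-3.14, -0.005, -1.589]
force: [-0.7, 1.1, 2.7]
width: 0.0001
```

>>> arm_command:
  fingers: [1, 1, 1, 1]
  dp:
    - [0, 0, -0.003]
    - [0, 0, -0.003]
    - [0, 0, -0.001]
    - [0, 0, 0]
  roll: [0, 0, 0, 0]

```text
t: 3.85
eef_pos: [0.4518, -0.3076, 0.0839]
ee_rot: [-3.139, -0.007, -1.588]
force: [-0.9, 0.3, 3.3]
width: 0.0004
```

>>> arm_command:
  fingers: [1, 1, 1]
  dp:
    - [0, 0, -0.003]
    - [0, 0, -0.002]
    - [0, 0, 0]
  roll: [0, 0, 0]

```text
t: 4.15
eef_pos: [0.4518, -0.3077, 0.0796]
ee_rot: [-3.139, -0.007, -1.588]
force: [-2.7, 2.3, 6.6]
width: 0.0005
```

>>> arm_command:
  fingers: [1, 1, 1]
  dp:
    - [0, 0, -0.002]
    - [0, 0, -0.001]
    - [0, 0, 0]
  roll: [0, 0, 0]

```text
t: 4.45
eef_pos: [0.4519, -0.308, 0.0798]
ee_rot: [-3.138, -0.008, -1.587]
force: [-2.1, 2.8, 5.0]
width: 0.0003
```

```bash
python3 - <<'E'
from h import *
s=get_state(); print(s['t'],s['eef_pos'],s['force'],s['moment'])
f=grab_frame('scene')
z=cv2.resize(f[140:220,380:460],None,fx=7.4,fy=7.4,interpolation=cv2.INTER_CUBIC)
cv2.imwrite('pics/e_s.png',z)
E
```

```text
4.45 [ 0.45193283 -0.30796631  0.07980388] [-2.06163382  2.79718354  4.99074722] [ 1.16543607  0.82410672 -0.05766404]
```

View pics/e_s.png

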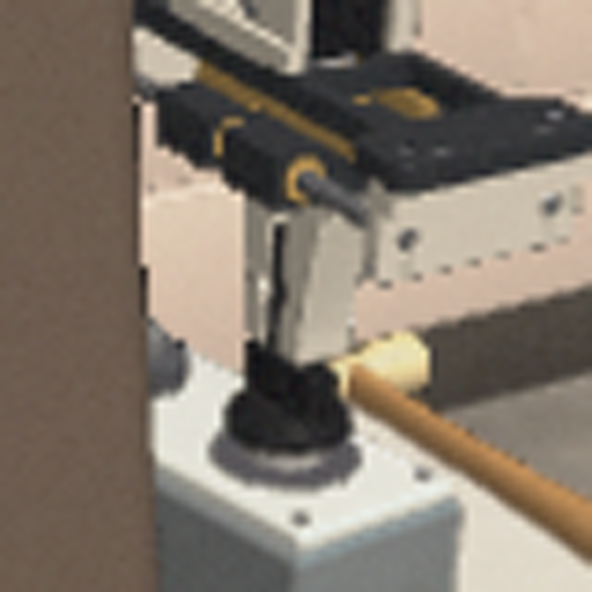

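>>> arm_command:
  fingers: [1, 1]
  dp:
    - [0, 0, -0.006]
    - [0, 0, 0]
  roll: [0, 0]

```text
t: 4.7
eef_pos: [0.4536, -0.3096, 0.0802]
ee_rot: [-3.134, -0.013, -1.583]
force: [-4.1, 2.3, 4.2]
width: 0.0006
```

>>> arm_command:
  fingers: [1, 1, 1, 1]
  dp:
    - [0, 0, 0.01]
    - [0, 0, 0.02]
    - [0, 0, 0.04]
    - [0, 0, 0]
  roll: [0, 0, 0, 0]

```text
t: 5.1
eef_pos: [0.4536, -0.3097, 0.1526]
ee_rot: [-3.135, -0.013, -1.583]
force: [0.4, -0.3, 0.3]
width: 0.0005
```

```bash
python3 - <<'E'
from h import *
s=get_state(); print(s['t'],s['eef_pos'],s['force'],s['moment'])
f=grab_frame('scene')
z=cv2.resize(f[140:220,380:460],None,fx=7.4,fy=7.4,interpolation=cv2.INTER_CUBIC)
cv2.imwrite('pics/f_s.png',z)
E
```

```text
5.1 [ 0.45361553 -0.30969308  0.15255605] [ 0.4420512  -0.33424201  0.26488017] [-0.0058656  -0.00191896 -0.01056159]
```

View pics/f_s.png

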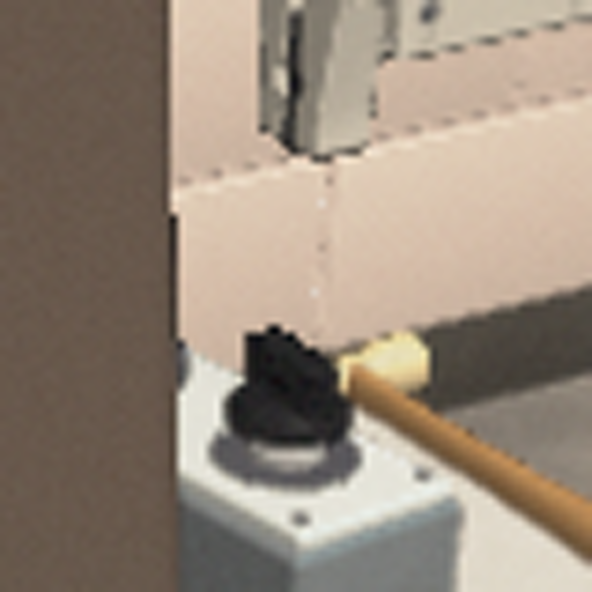

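```bash
python3 - <<'E'
from h import *
f=cv2.imread('pics/a_top.png');C=cam('top')
h=cv2.cvtColor(f,cv2.COLOR_BGR2HSV)
def rect(m,z,off=(0,0)):
    c=max(cv2.findContours(m,cv2.RETR_EXTERNAL,2)[0],key=cv2.contourArea)
    r=cv2.minAreaRect(c);X=onplane(C,cv2.boxPoints(r),z)
    e=np.diff(X,axis=0);L=np.linalg.norm(e,axis=1);i=np.argmax(L[:2])
    print(r,'centre',X.mean(0),'sizes',L[:2],'long dir',np.degrees(np.arctan2(e[i,1],e[i,0])))
m=np.zeros(f.shape[:2],'uint8');m[208:224,304:336]=((h[208:224,304:336,1]>35)*255).astype('uint8');print(h[215,312:328])
rect(m,.065)
m=np.zeros(f.shape[:2],'uint8');m[180:260,195:265]=((h[180:260,195:265,1]>100)*255).astype('uint8')
rect(m,.038)
# sander table
m=np.zeros(f.shape[:2],'uint8');m[185:240,298:358]=((h[185:240,298:358,2]>190)*255).astype('uint8')
rect(m,.055)
f=grab_frame('scene');z=cv2.resize(f[140:220,380:460],None,fx=7.4,fy=7.4,interpolation=cv2.INTER_CUBIC)
cv2.imwrite('pics/g_s.png',np.hstack([z]))
print(get_state()['t'], np.abs(z.astype(int)-cv2.imread('pics/f_s.png')).mean())
E
```

```text
[[ 26  46 229]
 [ 26  43 231]
 [ 26  41 232]
 [ 26  42 230]
 [ 26  43 231]
 [ 26  41 231]
 [ 26  40 230]
 [ 26  38 231]
 [ 27  40 229]
 [ 26  39 231]
 [ 26  35 230]
 [ 27  36 229]
 [ 26  35 230]
 [ 28  32 230]
 [ 28  30 231]
 [ 27  31 231]]
((320.9615478515625, 214.19232177734375), (2.108590602874756, 22.20221710205078), 82.87498474121094) centre [ 0.46052369 -0.0654651   0.065     ] sizes [0.05231465 0.00499332] long dir -82.47009982882362
((229.96888732910156, 219.49806213378906), (45.53615188598633, 61.75450134277344), 3.5763344764709473) centre [0.44978709 0.15495111 0.038     ] sizes [0.14982041 0.11158524] long dir -1.1680094705126922
((324.5, 212.0), (54.0, 53.0), 90.0) centre [ 0.46739994 -0.07360023  0.055     ] sizes [0.12708745 0.12907798] long dir 179.96015276499426
5.2 2.776888163501339
```

>>> arm_command:
  fingers: [0.3, 0.3, 0.3, 0.3, 0.3, 0.3, 0.3]
  dp:
    - [0.001, 0.042, 0]
    - [0.001, 0.041, 0]
    - [0.001, 0.041, 0]
    - [0.001, 0.041, 0]
    - [0.001, 0.041, 0]
    - [0, 0.038, 0]
    - [0, 0, 0]
  roll: [0.021, 0.021, 0.021, 0.021, 0.021, 0.021, 0]

```text
t: 5.9
eef_pos: [0.4517, -0.0573, 0.1407]
ee_rot: [3.134, -0.009, -1.459]
force: [-0.3, -0.5, -0.8]
width: 0.0303
```

```bash
cat > w.py <<'E'
import sys
from h import *
s=get_state();f=grab_frame('wrist');print(s['t'],s['eef_pos'],s['ee_rot'],s['width'],s['force'])
np.save('pics/'+sys.argv[1]+'.npy',np.r_[s['eef_pos'],s['ee_rot']])
cv2.imwrite('pics/'+sys.argv[1]+'.png',f)
E
python3 w.py h_w
```

```text
5.9 [ 0.45174172 -0.05727405  0.14073827] [ 3.13375062 -0.00880305 -1.45948181] 0.030275811018171606 [-0.2851669  -0.4979961  -0.76740203]
```

View pics/h_w.png

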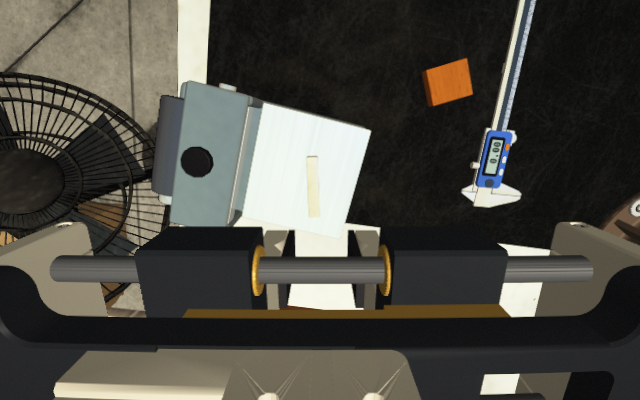

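```bash
cat > bl.py <<'E'
import sys
from h import *
n=sys.argv[1];f=cv2.imread(f'pics/{n}.png');p=np.load(f'pics/{n}.npy');C=cam('wrist',dict(eef_pos=p[:3],ee_rot=p[3:]))
h=cv2.cvtColor(f,cv2.COLOR_BGR2HSV)
x0,x1,y0,y1=map(int,sys.argv[2:6]);z=float(sys.argv[6])
m=np.zeros(f.shape[:2],'uint8');m[y0:y1,x0:x1]=((h[y0:y1,x0:x1,1]>28)&(h[y0:y1,x0:x1,2]>150)&(h[y0:y1,x0:x1,0]<40))*255
c=max(cv2.findContours(m,cv2.RETR_EXTERNAL,2)[0],key=cv2.contourArea)
r=cv2.minAreaRect(c);X=onplane(C,cv2.boxPoints(r),z)
e=np.diff(X,axis=0);L=np.linalg.norm(e,axis=1);i=np.argmax(L[:2])
print(r,cv2.contourArea(c),'centre',X.mean(0),'sizes',L[:2],'dir',np.arctan2(e[i,1],e[i,0]))
E
python3 bl.py h_w 290 335 145 222 .065
```

```text
((312.2928771972656, 186.0294647216797), (60.36428451538086, 9.99133014678955), 87.61405944824219) 407.5 centre [ 0.46010143 -0.0676996   0.065     ] sizes [0.00905374 0.05748823] dir 1.7201483674398268
```

>>> arm_command:
  fingers: [0.3, 0.3, 0.3, 0.3]
  dp:
    - [0.008, -0.01, -0.03]
    - [0, 0, -0.03]
    - [0, 0, -0.01]
    - [0, 0, 0]
  roll: [0.03, 0, 0, 0]

```text
t: 6.35
eef_pos: [0.4592, -0.0704, 0.0675]
ee_rot: [3.132, -0.01, -1.429]
force: [-0.6, 0.6, 0.6]
width: 0.0305
```

```bash
python3 w.py i_w; python3 bl.py i_w 270 345 120 215 .065
```

```text
6.35 [ 0.4592239  -0.07039091  0.06750074] [ 3.13187011 -0.00954747 -1.42920288] 0.03046883573069335 [-0.58361533  0.62500825  0.60602468]
((319.0, 201.5), (25.0, 14.0), 90.0) 154.0 centre [ 0.46262145 -0.08733558  0.065     ] sizes [0.00944075 0.01769427] dir 1.7173942120683574
```

View pics/i_w.png

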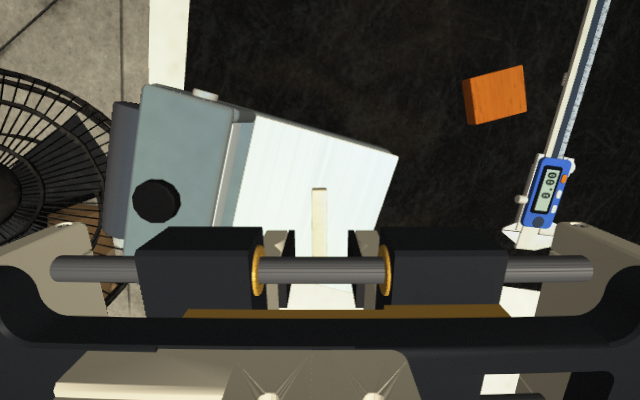

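```bash
python3 - <<'E'
from h import *
p=np.load('pics/i_w.npy');C=cam('wrist',dict(eef_pos=p[:3],ee_rot=p[3:]))
e=onplane(C,[(319.5,187.5)],.065)[0];d=np.array([np.cos(1.72),np.sin(1.72),0]);print(e,e+.029*d)
E
```

```text
[ 0.46367162 -0.09716606  0.065     ] [ 0.45936074 -0.06848826  0.065     ]
```

>>> arm_command:
  fingers: [0.3, 0.3, 0.3, 0.3]
  dp:
    - [0, 0.002, -0.015]
    - [0, 0, -0.012]
    - [0, 0, -0.005]
    - [0, 0, 0]
  roll: [0, 0, 0, 0]

```text
t: 6.8
eef_pos: [0.4628, -0.0691, 0.0395]
ee_rot: [3.139, -0.01, -1.431]
force: [0.9, 0.1, -0.1]
width: 0.0304
```

```bash
python3 w.py j_w; python3 - <<'E'
from h import *
f=grab_frame('scene');cv2.imwrite('pics/j_s.png',f);f=grab_frame('top');cv2.imwrite('pics/j_t.png',f)
E
```

```text
6.8 [ 0.46275527 -0.06907828  0.0395277 ] [ 3.13865991 -0.00981715 -1.43079515] 0.030381820451626435 [ 0.86611115  0.12946778 -0.06416709]
```

View pics/j_s.png

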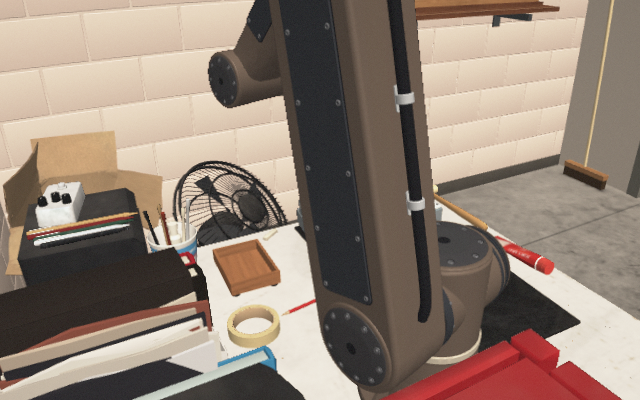

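View pics/j_w.png

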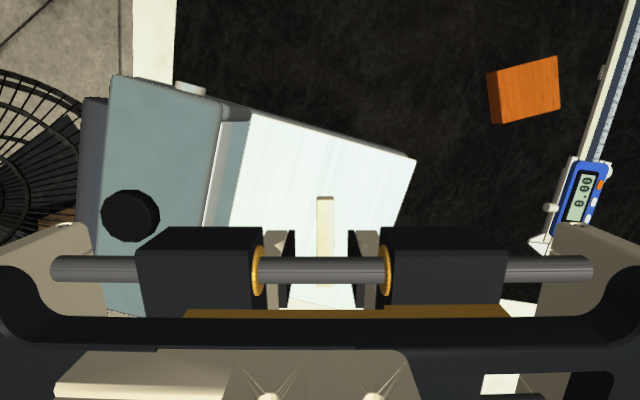

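>>> arm_command:
  fingers: [0.3, 0.3, 0.3]
  dp:
    - [-0.003, 0.001, -0.005]
    - [0, 0, -0.004]
    - [0, 0, 0]
  roll: [0, 0, 0]

```text
t: 7.25
eef_pos: [0.4607, -0.0676, 0.0316]
ee_rot: [-3.141, -0.009, -1.431]
force: [0.6, 0.3, 0.1]
width: 0.0302
```

```bash
python3 w.py k_w
```

```text
7.25 [ 0.46071526 -0.06758324  0.03164696] [-3.14075877 -0.00937894 -1.43055067] 0.030200321118696274 [0.62089877 0.25391198 0.07808464]
```

View pics/k_w.png

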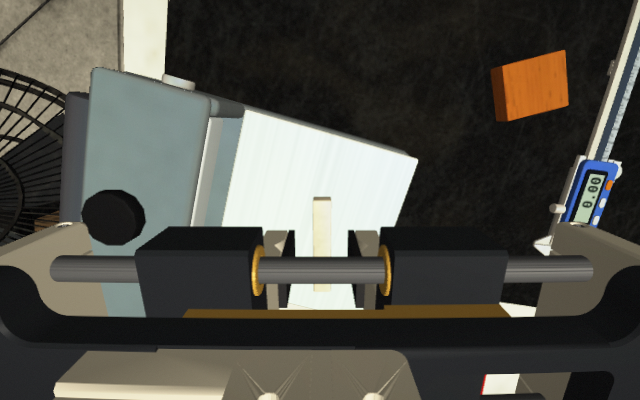

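>>> arm_command:
  fingers: [0.3, 1, 1, 1, 1, 1]
  dp:
    - [0, 0, -0.002]
    - [0, 0, 0]
    - [0, 0, 0]
    - [0, 0, 0]
    - [0, 0, 0]
    - [0, 0, 0]
  roll: [0, 0, 0, 0, 0, 0]
  newtons: 10

```text
t: 7.9
eef_pos: [0.4609, -0.0675, 0.0297]
ee_rot: [-3.141, -0.01, -1.43]
force: [0.5, -0.1, -1.0]
width: 0.0104
```

>>> arm_command:
  fingers: [1, 1, 1, 1, 1]
  dp:
    - [0, 0, 0.01]
    - [0, 0, 0.025]
    - [0, 0, 0.025]
    - [0, 0, 0.02]
    - [0, 0, 0]
  roll: [0, 0, 0, 0, 0]

```text
t: 8.4
eef_pos: [0.4602, -0.068, 0.1149]
ee_rot: [3.141, -0.01, -1.43]
force: [0.8, -0.2, 0.2]
width: 0.0101
```

```bash
python3 w.py l_w
```

```text
8.4 [ 0.46016405 -0.06800012  0.1149407 ] [ 3.14113345 -0.01023648 -1.42998839] 0.01010251428664422 [ 0.79469523 -0.23519897  0.20001569]
```

View pics/l_w.png

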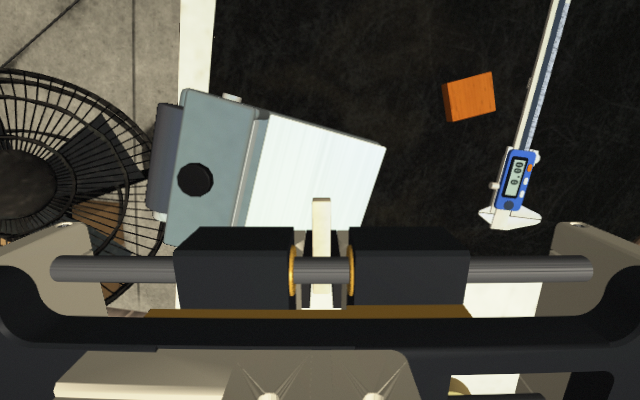

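>>> arm_command:
  fingers: [1, 1, 1, 1, 1, 1]
  dp:
    - [-0.002, 0.044, 0]
    - [-0.002, 0.044, 0]
    - [-0.002, 0.044, 0]
    - [-0.002, 0.044, 0]
    - [-0.002, 0.044, 0]
    - [0, 0, 0]
  roll: [-0.02, -0.02, -0.02, -0.02, -0.02, 0]

```text
t: 9.05
eef_pos: [0.4462, 0.1573, 0.1123]
ee_rot: [3.138, -0.01, -1.542]
force: [-0.1, -0.6, -0.2]
width: 0.0104
```

```bash
python3 w.py m_w
```

```text
9.05 [0.44621629 0.15727378 0.112259  ] [ 3.13794207 -0.01046659 -1.54203353] 0.010411657609506028 [-0.13981327 -0.58335152 -0.20207709]
```

View pics/m_w.png

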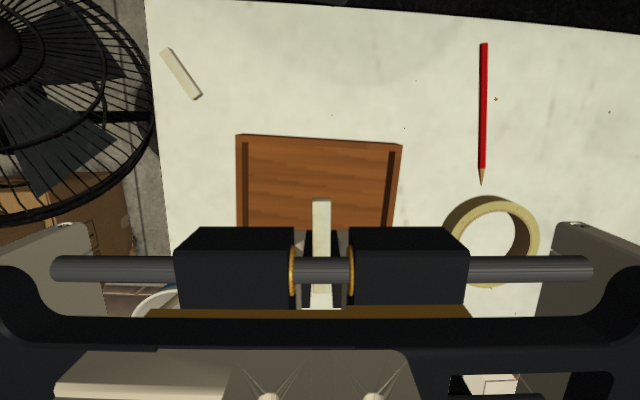

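```bash
python3 - <<'E'
from h import *
p=np.load('pics/m_w.npy');C=cam('wrist',dict(eef_pos=p[:3],ee_rot=p[3:]))
print(onplane(C,[(237,134.5),(402,145)],.038))
E
```

```text
[[0.52181433 0.10012866 0.038     ]
 [0.37454889 0.10505335 0.038     ]]
```

>>> arm_command:
  fingers: [1, 1, 1, 1, 1]
  dp:
    - [0.001, 0, -0.035]
    - [0, 0, -0.035]
    - [0, 0, -0.025]
    - [0, 0, -0.01]
    - [0, 0, 0]
  roll: [0, 0, 0, 0, 0]

```text
t: 9.6
eef_pos: [0.4448, 0.1516, 0.0026]
ee_rot: [3.135, -0.013, -1.542]
force: [-0.6, 0.6, -0.5]
width: 0.01
```

>>> arm_command:
  fingers: [1, 1, 1]
  dp:
    - [0.001, 0.003, -0.005]
    - [0, 0, -0.004]
    - [0, 0, 0]
  roll: [0, 0, 0]

```text
t: 9.9
eef_pos: [0.4463, 0.1536, -0.0062]
ee_rot: [3.135, -0.012, -1.543]
force: [-0.7, -1.2, 0.2]
width: 0.0105
```

```bash
python3 w.py n_w;  python3 - <<'E'
from h import *
f=grab_frame('scene');cv2.imwrite('pics/n_s.png',cv2.resize(f[180:320,180:340],None,fx=4.5,fy=4.2))
E
```

```text
9.9 [ 0.44628735  0.1536095  -0.00623371] [ 3.13511806 -0.01244209 -1.54340413] 0.010503776885430355 [-0.730111   -1.23007439  0.21566852]
```

View pics/n_w.png

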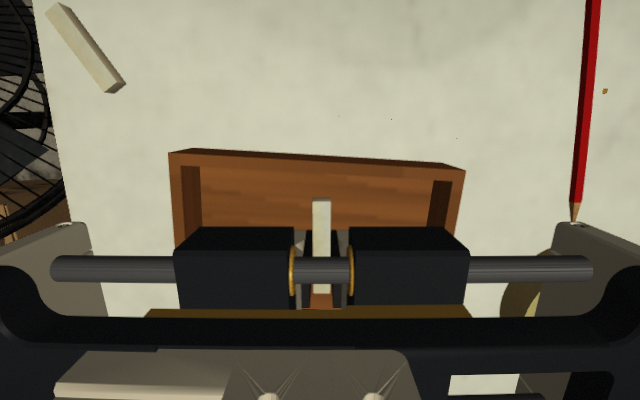

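View pics/n_s.png

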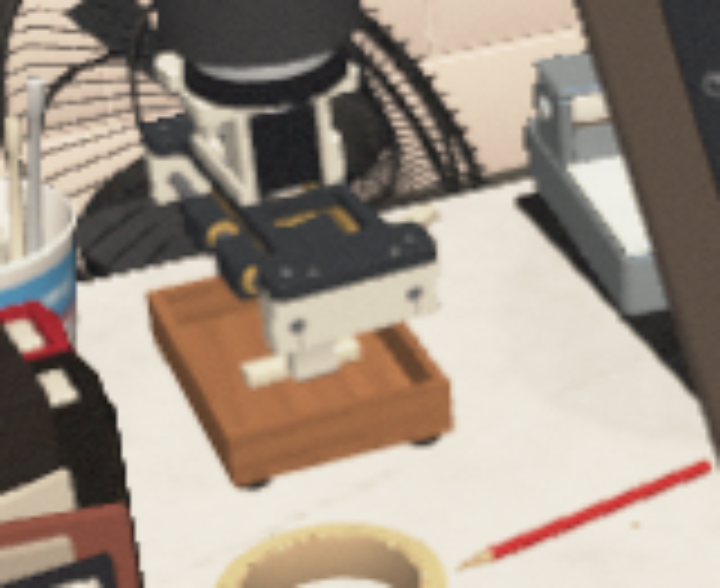

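>>> arm_command:
  fingers: [1, 1, 1]
  dp:
    - [0, 0, -0.003]
    - [0, 0, -0.002]
    - [0, 0, 0]
  roll: [0, 0, 0]

```text
t: 10.3
eef_pos: [0.4472, 0.1546, -0.0101]
ee_rot: [3.138, -0.01, -1.543]
force: [-0.6, 0.2, 0.3]
width: 0.0104
```

>>> arm_command:
  fingers: [0.5, 0.5, 0.5, 0.5, 0.5, 0.5]
  dp:
    - [0, 0, -0.001]
    - [0, 0, 0]
    - [0, 0, 0]
    - [0, 0, 0.02]
    - [0, 0, 0.04]
    - [0, 0, 0.045]
  roll: [0, 0, 0, 0, 0, 0]

```text
t: 10.9
eef_pos: [0.443, 0.1513, 0.0912]
ee_rot: [3.127, -0.019, -1.543]
force: [1.1, -0.8, -0.1]
width: 0.0216
```

```bash
python3 w.py o_w;  python3 - <<'E'
from h import *
f=grab_frame('scene');cv2.imwrite('pics/o_s.png',cv2.resize(f[180:320,180:340],None,fx=4.5,fy=4.2))
f=grab_frame('top');cv2.imwrite('pics/o_t.png',f)
E
```

```text
10.9 [0.44300108 0.15133874 0.0912225 ] [ 3.12704659 -0.01855371 -1.54336158] 0.021606621291061053 [ 1.10583971 -0.77642415 -0.12003937]
```

View pics/o_s.png

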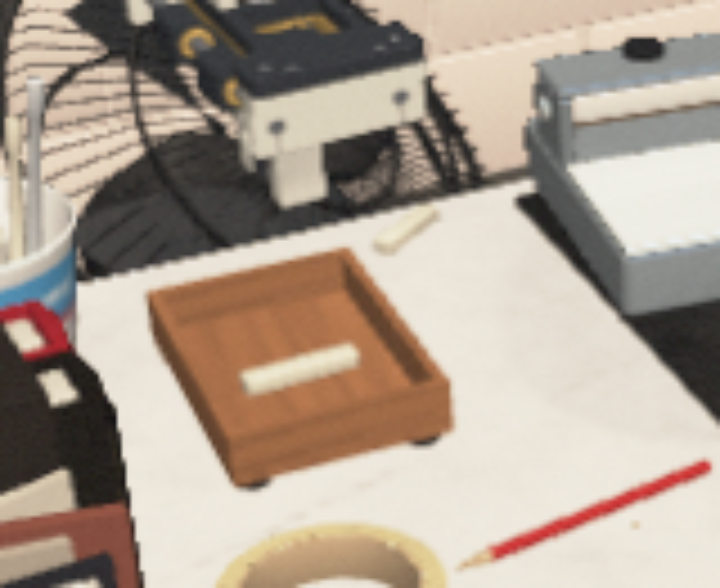

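View pics/o_t.png

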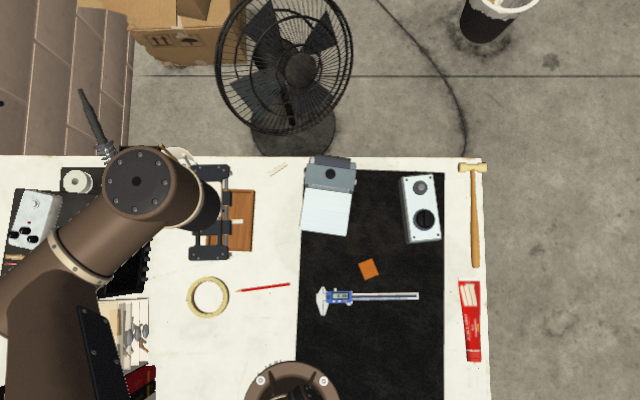

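>>> arm_command:
  fingers: [0, 0, 0, 0, 0, 0, 0, 0]
  dp:
    - [0.001, -0.044, 0.02]
    - [0.001, -0.044, 0.02]
    - [0.001, -0.044, 0.02]
    - [0.001, -0.046, 0.01]
    - [0.001, -0.047, 0]
    - [0.001, -0.047, 0]
    - [0, -0.047, 0]
    - [0, -0.047, 0]
  roll: [0.147, 0.147, 0.147, 0.147, 0.147, 0.147, 0.147, 0.147]

```text
t: 11.85
eef_pos: [0.4493, -0.177, 0.1575]
ee_rot: [3.131, -0.012, -0.478]
force: [1.7, 0.7, -0.5]
width: 0.0434
```

>>> arm_command:
  fingers: [0, 0, 0, 0, 0]
  dp:
    - [0, -0.035, 0]
    - [0, -0.035, 0]
    - [0, -0.03, 0]
    - [0, -0.028, 0]
    - [0, 0, 0]
  roll: [0.12, 0.12, 0.12, 0.12, 0]

```text
t: 12.35
eef_pos: [0.4448, -0.3135, 0.1512]
ee_rot: [3.133, -0.003, 0.022]
force: [-0.9, 0.2, -0.8]
width: 0.0435
```

```bash
python3 w.py p_w;  python3 - <<'E'
from h import *
print(get_state()['q'])
f=cv2.imread('pics/p_w.png')
cv2.imwrite('pics/p_wz.png',np.clip(cv2.resize(f[130:235,230:410],None,fx=4.4,fy=4.4,interpolation=cv2.INTER_CUBIC)*3.5,0,255))
E
```

```text
12.35 [ 0.44481348 -0.3135263   0.15116686] [ 3.13265832e+00 -3.03507227e-03  2.24694695e-02] 0.04345709204118266 [-0.93943598  0.17123011 -0.81805356]
[-0.24576854  0.17413678 -0.35504704  0.00857185 -1.03684935  1.83050186][ WARN:0@0.075] global loadsave.cpp:1063 imwrite_ Unsupported depth image for selected encoder is fallbacked to CV_8U.
```

View pics/p_w.png

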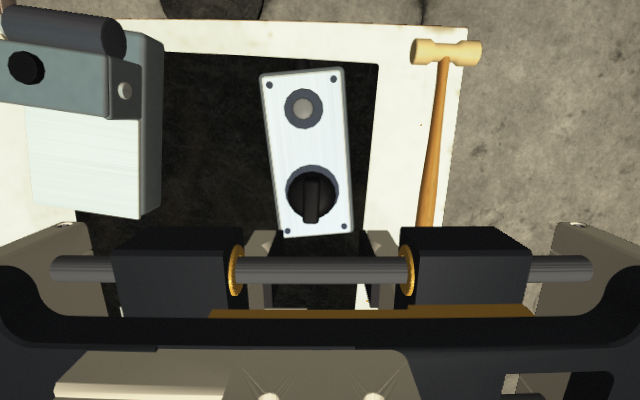

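View pics/p_wz.png

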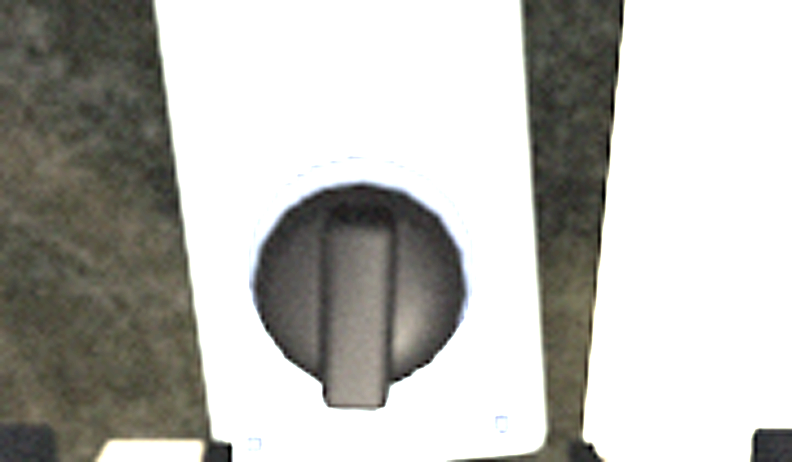

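```bash
python3 - <<'E'
from h import *
p=np.load('pics/p_w.npy');C=cam('wrist',dict(eef_pos=p[:3],ee_rot=p[3:]))
q=np.array([(322,228),(395,228),(325,405),(386,405)])/4.4+[230,130]
for z in(.111,.12):
  X=onplane(C,q,z);a=X[:2].mean(0);b=X[2:].mean(0);d=a-b
  print(z,(a+b)/2,np.linalg.norm(d),np.linalg.norm(X[0]-X[1]),np.linalg.norm(X[2]-X[3]),np.arctan2(d[1],d[0]))
E
```

```text
0.111 [ 0.45038729 -0.30587446  0.111     ] 0.03417180208431517 0.013294280813656417 0.011538762740777838 -0.002171044705965693
0.12 [ 0.45296037 -0.30604594  0.12      ] 0.032823898062740546 0.012769888961905207 0.01108361716010536 -0.0021710447059662403
```

>>> arm_command:
  fingers: [0, 0, 0, 0, 0]
  dp:
    - [0.0055, 0.0075, -0.02]
    - [0, 0, -0.02]
    - [0, 0, -0.015]
    - [0, 0, -0.005]
    - [0, 0, 0]
  roll: [-0.022, 0, 0, 0, 0]

```text
t: 12.9
eef_pos: [0.4483, -0.3016, 0.0864]
ee_rot: [3.135, 0.001, -0.013]
force: [-0.3, -0.9, -0.6]
width: 0.0438
```

>>> arm_command:
  fingers: [0, 0, 0, 0]
  dp:
    - [0.002, -0.0045, -0.006]
    - [0, 0, -0.006]
    - [0, 0, -0.003]
    - [0, 0, 0]
  roll: [0.013, 0, 0, 0]

```text
t: 13.3
eef_pos: [0.4517, -0.3062, 0.0718]
ee_rot: [3.134, -0.001, 0.002]
force: [-0.4, 0.8, -0.1]
width: 0.0443
```

```bash
python3 w.py q_w; python3 - <<'E'
from h import *
f=grab_frame('scene');cv2.imwrite('pics/q_s.png',cv2.resize(f[130:220,370:470],None,fx=6,fy=6,interpolation=cv2.INTER_CUBIC))
E
```

```text
13.3 [ 0.45174983 -0.30615299  0.07179425] [ 3.13432857e+00 -1.27171304e-03  1.63812989e-03] 0.044278458663718226 [-0.40399171  0.79387233 -0.13446319]
```

View pics/q_s.png

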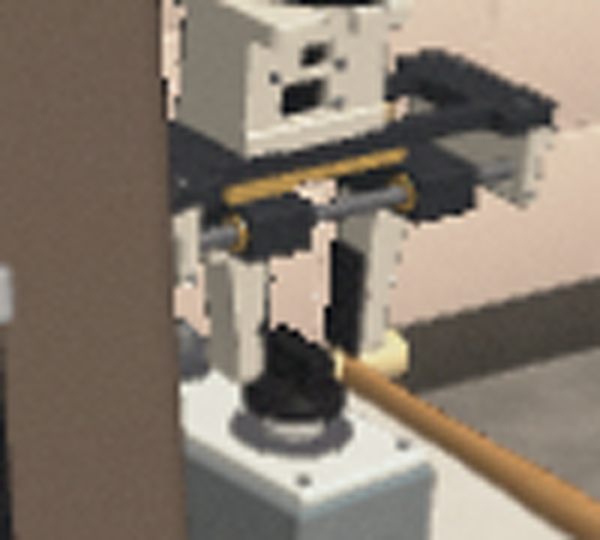

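View pics/q_w.png

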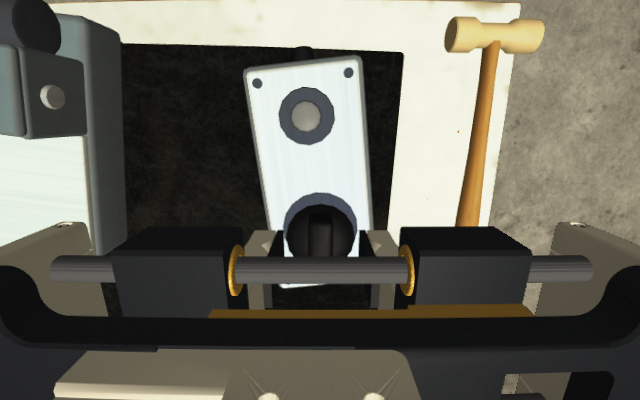

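>>> arm_command:
  fingers: [1, 1, 1, 1, 1, 1, 1]
  dp:
    - [-0.001, 0, -0.001]
    - [0, 0, 0]
    - [0, 0, 0]
    - [0, 0, 0]
    - [0, 0, 0]
    - [0, 0, 0]
    - [0, 0, 0]
  roll: [0, 0, 0, 0, 0, 0, 0]
  newtons: 25

```text
t: 14.1
eef_pos: [0.4512, -0.3059, 0.0721]
ee_rot: [3.134, -0.003, 0.001]
force: [-0.4, 0.1, 0.5]
width: 0.0133
```

>>> arm_command:
  fingers: [1, 1, 1, 1, 1, 1, 1, 1]
  dp:
    - [0, 0, 0]
    - [0, 0, 0]
    - [0, 0, 0]
    - [0, 0, 0]
    - [0, 0, 0]
    - [0, 0, 0]
    - [0, 0, 0]
    - [0, 0, 0]
  roll: [-0.1, -0.1, -0.1, -0.1, -0.1, -0.1, -0.1, -0.1]

```text
t: 14.9
eef_pos: [0.4507, -0.3063, 0.072]
ee_rot: [3.133, -0.002, -0.827]
force: [-0.7, 0.8, 0.7]
width: 0.0138
```

>>> arm_command:
  fingers: [1, 1, 1, 1, 1, 1, 1, 1]
  dp:
    - [0, 0, 0]
    - [0, 0, 0]
    - [0, 0, 0]
    - [0, 0, 0]
    - [0, 0, 0]
    - [0, 0, 0]
    - [0, 0, 0]
    - [0, 0, 0]
  roll: [-0.12, -0.12, -0.12, -0.12, -0.12, -0.12, -0.12, -0.12]

```text
t: 15.7
eef_pos: [0.45, -0.3061, 0.072]
ee_rot: [3.131, -0.002, -1.826]
force: [0.1, 1.3, -0.2]
width: 0.0138
```

```bash
python3 w.py r_w
```

```text
15.7 [ 0.45001336 -0.30610113  0.07202186] [ 3.13091175e+00 -2.07280025e-03 -1.82583481e+00] 0.013787647885445191 [ 0.11701599  1.25031349 -0.23633708]
```

View pics/r_w.png

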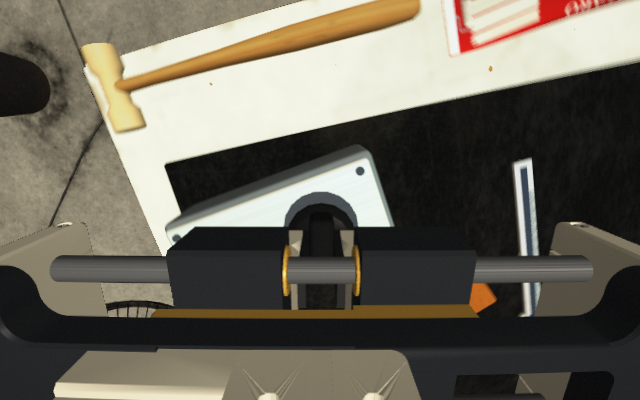

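>>> arm_command:
  fingers: [1, 1, 1, 1, 1, 1, 1, 1]
  dp:
    - [0, 0, 0]
    - [0, 0, 0]
    - [0, 0, 0]
    - [0, 0, 0]
    - [0, 0, 0]
    - [0, 0, 0]
    - [0, 0, 0]
    - [0, 0, 0]
  roll: [-0.12, -0.12, -0.12, -0.12, -0.12, -0.12, -0.12, -0.12]

```text
t: 16.55
eef_pos: [0.4498, -0.3054, 0.072]
ee_rot: [3.13, -0.002, -2.808]
force: [-0.2, 2.0, 1.5]
width: 0.014
```

>>> arm_command:
  fingers: [1, 1, 1, 1, 1, 1, 1]
  dp:
    - [0.0005, 0, 0]
    - [0, 0, 0]
    - [0, 0, 0]
    - [0, 0, 0]
    - [0, 0, 0]
    - [0, 0, 0]
    - [0, 0, 0]
  roll: [-0.12, -0.12, -0.1, -0.1, -0.1, 0, 0]

```text
t: 17.25
eef_pos: [0.4501, -0.3051, 0.0739]
ee_rot: [3.13, -0.002, 2.932]
force: [-0.3, 2.8, 4.6]
width: 0.0138
```

```bash
python3 w.py s_w; python3 -c "
from h import *
s=get_state();print(s['q'],s['moment'])"
```

```text
17.25 [ 0.45009136 -0.30511107  0.07389094] [ 3.12969369e+00 -2.01550825e-03  2.93156463e+00] 0.013802162549838537 [-0.34369761  2.77363792  4.61781224]
[-0.24472969  0.26320876 -0.42883847 -0.0153193  -0.88126133 -1.52679119] [0.95674326 0.45981134 0.00555863]
```

View pics/s_w.png

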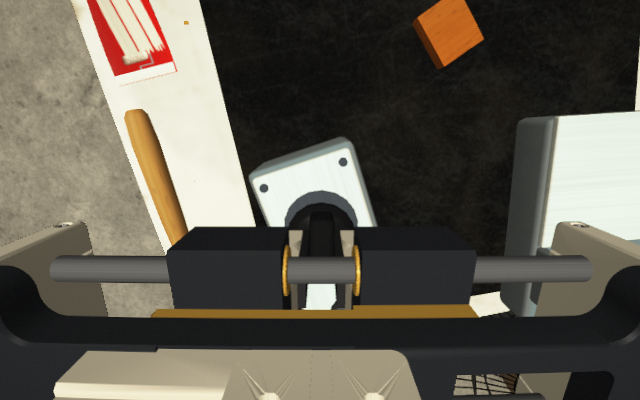

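>>> arm_command:
  fingers: [0, 0, 0, 0, 0, 0, 0, 0]
  dp:
    - [0, 0, 0]
    - [0, 0, 0]
    - [0, 0, 0]
    - [0, 0, 0]
    - [0, 0, 0]
    - [0, 0, 0.03]
    - [0, 0, 0.05]
    - [0, 0, 0.05]
  roll: [0, 0, 0, 0, 0, 0, 0, 0]

```text
t: 18.1
eef_pos: [0.4445, -0.3037, 0.1986]
ee_rot: [3.128, -0.018, 2.936]
force: [1.3, -0.5, -0.4]
width: 0.0438
```

```bash
python3 w.py t_w; python3 - <<'E'
from h import *
f=grab_frame('scene');cv2.imwrite('pics/t_s.png',cv2.resize(f[140:220,380:460],None,fx=7.4,fy=7.4,interpolation=cv2.INTER_CUBIC))
cv2.imwrite('pics/t_tray.png',cv2.resize(f[180:320,180:340],None,fx=4.5,fy=4.2))
E
```

```text
18.1 [ 0.4444861  -0.30365733  0.1985847 ] [ 3.12793879 -0.01849865  2.93635492] 0.04383750998399879 [ 1.3277777  -0.45459948 -0.42714257]
```

View pics/t_s.png

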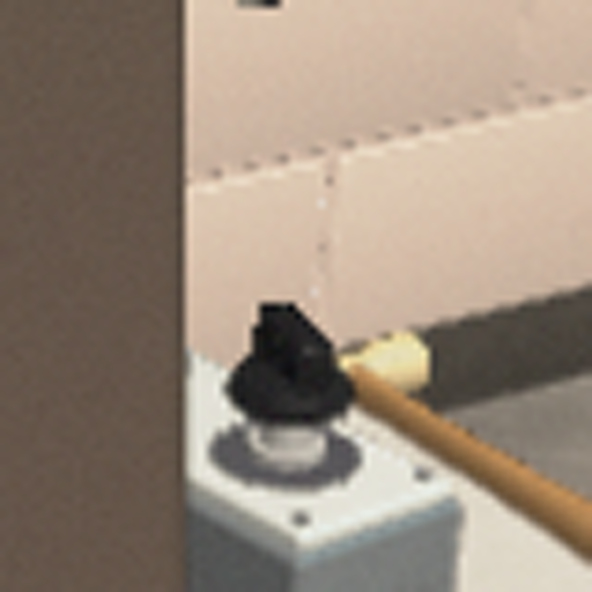

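View pics/t_tray.png

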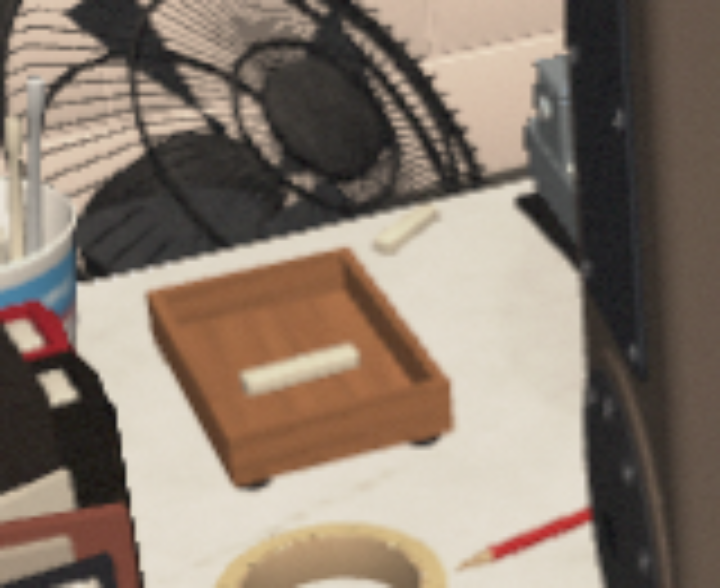

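View pics/t_w.png

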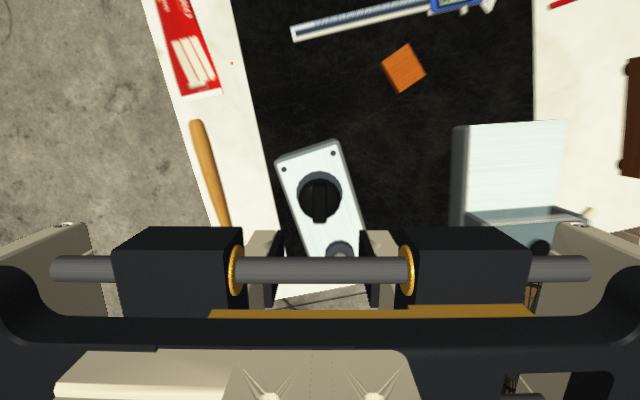

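>>> arm_command:
  fingers: [0, 0, 0]
  dp:
    - [0, 0, 0]
    - [0, 0, 0]
    - [0, 0, 0]
  roll: [0, 0, 0]

```text
t: 18.5
eef_pos: [0.4483, -0.3055, 0.2046]
ee_rot: [3.13, -0.005, 2.937]
force: [-1.1, 0.8, -0.1]
width: 0.0439
```

```bash
python3 - <<'E'
from h import *
f=grab_frame('scene');z=cv2.resize(f[140:220,380:460],None,fx=7.4,fy=7.4,interpolation=cv2.INTER_CUBIC)
g=z[:,200:380].mean(2); d=np.where((g[:,60:110]<45).any(1))[0]; print('rib top row',d[d>200].min())
b=cv2.imread('pics/c_sz2.png')[:,200:380].mean(2);d=np.where((b[:,60:110]<45).any(1))[0];print('start',d[d>295].min())
print(job_done())
E
```

```text
rib top row 306
start 305
the job is handed in; nothing more can be done
None
```

I finished all three steps in order and handed the job in at about 18.5 s. No verdict came back, so these are my own checks.

1. **Stop pressed:** I pushed the stop down with the fingers shut. The scene picture then showed the head staying about 8.5 mm down by itself, which matches latched.
2. **Blank moved:** I gripped the blank on the in-feed table (10.4 mm opening for a 10 mm bar). I set it down near the middle of the tray, and the scene camera showed it lying flat on the floor there, again at the end.
3. **Stop reset:** One grasp on the rib was enough. I turned it clockwise about 3.35 rad, to roughly 3.45 rad in all, and felt the spring lift at about 4.6 N. After I let go, the head stood back at its starting height (picture row 306 against 305 at the start) with the gripper well clear above it.

I went nowhere near the start button. I saw no sign of it being touched, but I could not read its travel.

One thing disagreed with the description. The real fingertips sat about 29 mm behind the reported TCP, as both cameras and the contact force showed. My first press stopped short in the air because of this, and I corrected all later heights for it.

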